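Hook a trapped key out of a board holder's T-slot

ROBOT

A 7-joint arm with a two-finger parallel gripper is mounted at the origin on the work surface. World frame = base frame: x ahead of the robot, y to its left, z up, the work surface at z = 0. Lengths are in m, angles in rad, forces in N, time in s.
With the tool pointing down it reaches from about 0.425 to 1.025 m from the base axis. Payload 9.4 kg.
Tool frame: the origin (TCP) lies at the very end of the fingers, on their centre line; the grasp point (between the pads) lies 19 mm behind it; z points along the fingers, y is the line along which they close (so a half turn about z gives the same grasp; the last joint's range is limited). The gripper opens to 93 mm and grips with 3 to 60 N. Pads are 15 mm wide; open, the fingers measure 128 mm over their backs; the gripper's body (75 mm by 188 mm) begins 65 mm behind the grasp point.
Start: joints at [-1.234, 0.599, -0.003, 1.599, 0.002, 0.943, -0.08], TCP at [0.292, 0.664, 0.219] pointing down, gripper open.
Joint ranges: [-2.57, 2.57], [-0.35, 1.97], [-1.29, 1.29], [0.11, 2.56], [-1.05, 4.19], [0.11, 1.86], [-2.63, 2.63]. Speed limits (rad/s): [2.22, 2.22, 3.01, 3.01, 3.14, 3.14, 3.14].

INTERFACE

Orientations are given as [roll, pitch, yaw] about the fixed x, y, z axes, in that order (R = Rz(yaw) Ry(pitch) Rx(roll)).
In Python, from cell import r, camera, camera_info gives the robot as it stands.
- The arm moves only by the tool servo_tool, never from a script. Its argument "increments" is a list that holds one entry, the list of rows, each a list of 5 numbers: the opening, from 0 (shut) to 1 (fully open), then the shift along the world's x, y, z in mm, then the turn about the world's z in rad. In form: [[[jaw, x, y, z, roll], ...]]. A call has 1 to 10 rows; each row is the pose to reach, as a shift and turn from the pose commanded when the call began; what a row does not reach only later rows make up. A row lasts 1/8 s, in which the tool goes at most 62.5 mm and 10.7 degrees, less where a joint would pass 70% of its speed; a pose out of reach is approached as far as the arm can. A call with a gripper value outside its range is refused whole. The fingers move at their own pace and stop on an object; "newtons" is the grip in N (left out, the last holds). Time passes only in rows, so rows that repeat a pose let the fingers close. It gives the time, the measured TCP pose, the force, the opening and the grip force at its end, in the units of the state.
- r.observe(): the state, without advancing time (a new reading comes with each control period).
- camera(name): name is "scene" or "side" or "wrist"; returns the picture (420x560x3 uint8, blue, green, red); there is no depth.
- camera_info(name): a dict with "fx", "fy", "cx", "cy" (pixels), "T" (4x4, takes a point from camera to world coordinates). Camera axes: x right, y up, looking along -z (the intrinsics and any distortion apply to the point x, -y, -z); pixel columns grow to the right and rows downward; lengths in m; the calibration is good to about 2 mm. A picture is of the moment at which its call begins: read the wrist's pose just before it. camera_info takes no time and is no camera call; for the wrist camera it gives the pose at the moment of the call.
- r.close_job(): hands the job in; it is judged then, once.
The state is a dict: "clock": time; "joint_positions": joint angles; "qd": joint speeds; "effort": joint torques, N m; "eef_pos": TCP position; "tool_rot": TCP orientation; "contact_force": force on the tool from outside, world axes, zero at the start; "moment": the same for the moment, N m; "opening": opening from 0.0 (shut) to 1.0 (fully open); "grip_force": force on a finger pad.
Only numpy, scipy, OpenCV 4.12 (cv2) and the standard library are available. Lean on these libraries where they do the work, as an engineer would, in place of code of your own. Each camera call takes 0.05 s, during which the arm holds its last target. There are 200 camera calls.

TASK

A steel key is stuck deep in the T-slot of the phone-board holder. Take the hooked pick from its stand, reach down into the slot with it and, touching the key with nothing but the pick, hook the key by its bail and gently drag it out through the slot's open mouth until it lies wholly in the tray in front; then stand the pick back in its stand. The pick's blade is set to a different length every time, so feel for the key lightly, never force pick, key or holder, and leave the other things on the bench where they are.

Things in the scene. Friction and masses are not known exactly. Their poses are not given: they have to be found in the camera images.
- holder: Dark steel board holder fixed to the bench: block 150 long (x) x 90 wide (y) x 34 high, with two low jaws on top (7 high, 34 to 42 off the slot's middle line). A T-slot runs along x in its middle. Origin: middle of the slot's open mouth, at bench level; x points from the mouth into the block, y across the slot, z up.
- slot_end (a point): Middle of the slot's closed end, on the slot floor, 140 inside the mouth and 8 above the bench. Lower part of the slot 21 wide and 7 high (z 8 to 15), upper part 14 wide and open to the top (z 15 to 34). Two sprung detents in the lower side walls, 22 inside the mouth, rub on the passing key: about 2 to 10 N of pull there, under 1 N elsewhere. Axes as the holder's.
- tray_mid (a point): Middle of the floor of the open tray in front of the mouth, 41 from the mouth, 8 above the bench, level with the slot floor. Inside it is 82 long (x) and 54 wide, with a rim 6 high on its three outer sides. Axes as the holder's.
- key_mid (a point): Centre of the plate of the steel key: plate 50 (x) x 19 (y) x 5 high, about 50 g, flat on the slot floor, so this point is 2.5 above that floor; x points along the slot, away from the mouth. It starts with its centre 55 to 108 inside the mouth, and is too wide to be lifted through the slot's upper part. Its top is bare behind the bail (x from -12 to +25).
- key_bail (a point): Centre of the crossbar of the key's bail, 14 nearer the mouth than the plate's centre. The bar lies along y, 12 long, 3 x 3 thick; its underside is 5 and its top 8 above the plate's top. It stands on two legs 2 thick, leaving an opening 8 wide and 5 high under it. Axes as the key's.
- pick_grip (a point): Centre of the black handle of the hooked pick: handle 20 x 20, 60 high, on the blade's axis; 36 above the collar's underside. z up along the handle, the toe of the hook points to -x. The pick weighs about 95 g and starts upright in the stand, toe to the stand's -x.
- pick_collar (a point): Middle of the underside of the pick's collar (34 x 34 x 6). From here hangs the steel blade, 4 x 4, with a toe at its foot: 3 thick, 4 wide, reaching 10 to -x of the blade's axis. The blade is clamped at an unknown length: the toe's underside is anywhere from 34 to 50 below this point (the same all through; it does not slip under 35 N). Axes as the pick's.
- stand: Grey pick stand fixed to the bench, 70 (x) x 60 (y) x 62 high. Origin: middle of its underside, z up. In its top is a well for the blade, x from -14 to +8, y from -8 to 8, 56 deep. The pick's collar rests on the top, handle upright over the origin, toe to -x, the handle's centre 98 above the bench.
- phone: black phone, slab 150 x 74 x 9, lying flat; a bystander, origin in the middle of its underside
- cover: blue phone back cover, 150 x 74 x 4, lying flat; a bystander, origin in the middle of its underside
- driver: screwdriver, 140 long, lying on the bench; a bystander, origin in the middle of its underside
- flux_jar: small amber jar with white lid, 44 across, 45 high; a bystander, origin in the middle of its underside
- solder: metal spool, 54 across, 35 high; a bystander, origin in the middle of its underside
- battery: flat black phone battery, 60 x 45 x 6, lying flat; a bystander, origin in the middle of its underside
There are look-alikes about, which are no part of the job. Leave any green look-alike of the part that bears pick_grip alone. There is more than one size of the stand; the one meant has the size given above.

How it is judged:
By the outcome, as a careful person would: the job done as asked, in the order asked, and still so for the second after the job is handed in, with the robot touching nothing.
It also fails if it takes over 64 s, if anything falls off the work surface, if the arm or the gripper's body presses on something with over 40 N, if the wrist force passes 120 N, or if a joint passes its speed limit or range.

## Working session

There is one attempt and no reset: what is moved stays moved. The work goes in short steps, Python scripts to look and compute and a tool call to move; the robot and the scene stay as the last step left them, time stands still between calls to the robot, and variables do not carry over. Pictures are saved under pics/ and viewed, at most 13 in all, crops included, and the job is handed in when it is done.

Besides the shell and the picture viewer there is one more tool, called after "Call:" as name(argument=value, ...), one argument or row to a line, values as JSON. servo_tool: Moves the arm, as the interface text tells. Its arguments: {"type":"object","properties":{"increments":{"type":"array"},"newtons":{"type":"number"}},"required":["increments"]}

```bash
ls; mkdir -p pics
python3 - <<'E'
from cell import r,camera,camera_info
import cv2,numpy as np
np.set_printoptions(precision=4,suppress=True)
s=r.observe();print({k:np.round(v,3) for k,v in s.items()})
for n in("scene","side","wrist"):
    i=camera_info(n);print(n,i)
    cv2.imwrite(f"pics/{n}0.png",camera(n))
E
```

```text
pics
{'clock': np.float64(0.0), 'joint_positions': array([-1.234,  0.6  , -0.003,  1.6  ,  0.002,  0.943, -0.08 ]), 'qd': array([ 0.001, -0.001,  0.001, -0.   , -0.001,  0.001, -0.   ]), 'effort': array([  0.001, -76.508,   1.498, -25.235,  -0.052,   0.017,   0.   ]), 'eef_pos': array([0.291, 0.663, 0.218]), 'tool_rot': array([-3.14 ,  0.   ,  2.728]), 'contact_force': array([-0.455,  0.473,  1.334]), 'moment': array([-0.017,  0.052,  0.038]), 'grip_force': np.float64(0.0), 'opening': np.float64(0.999)}
scene {'fx': 427.2675227079329, 'fy': 427.2675227079329, 'cx': 278.7741305277334, 'cy': 207.98663151941946, 'T': array([[-0.6704, -0.4733,  0.5715,  1.0806],
       [ 0.7418, -0.4469,  0.5   ,  0.5296],
       [ 0.0188,  0.7591,  0.6507,  0.7672],
       [ 0.    ,  0.    ,  0.    ,  1.    ]])}
side {'fx': 511.6064487810029, 'fy': 511.6064487810029, 'cx': 280.4658424932492, 'cy': 211.04038649053663, 'T': array([[ 0.6644,  0.5702, -0.4832, -0.2433],
       [-0.7472,  0.4941, -0.4444, -0.6708],
       [-0.0146,  0.6564,  0.7543,  1.2495],
       [ 0.    ,  0.    ,  0.    ,  1.    ]])}
wrist {'fx': 376.35383425442586, 'fy': 376.35383425442586, 'cx': 275.2957009239781, 'cy': 213.1056081134529, 'T': array([[ 0.4033, -0.8879, -0.2212,  0.2294],
       [ 0.9151,  0.3907,  0.1002,  0.6906],
       [-0.0025, -0.2428,  0.9701,  0.3844],
       [ 0.    ,  0.    ,  0.    ,  1.    ]])}
```

View pics/scene0.png

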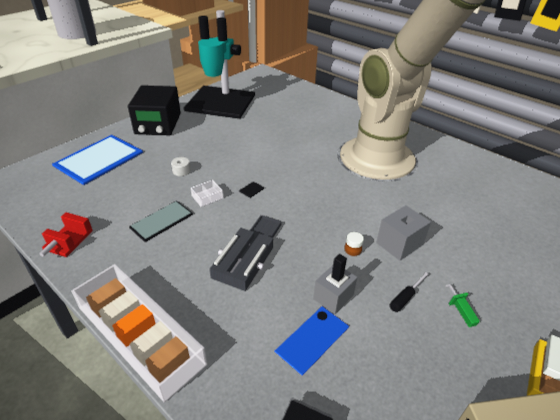

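View pics/side0.png

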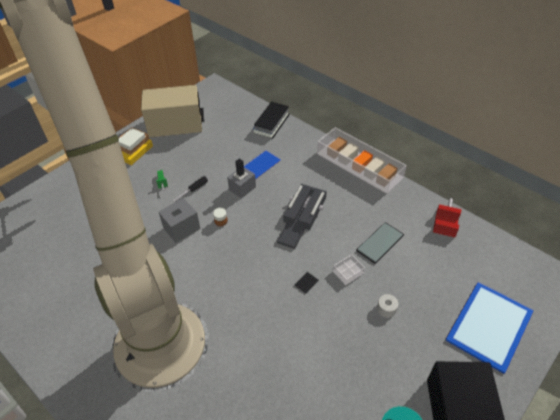

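The scene view shows the pick (black handle at 339,267) in the small grey stand (336,290). A larger empty stand at (404,232) is a look-alike. The green pick-like thing is at (463,305). The holder is at (240,258), its tray (265,228) facing the robot. In the side view the pick is at (240,167), the holder at (305,205) and the tray at (289,235).

```bash
cat > h.py <<'E'
from cell import r,camera,camera_info
import cv2,numpy as np
np.set_printoptions(precision=4,suppress=True)
def ray(i,u,v):
    d=np.array([(u-i["cx"])/i["fx"],-(v-i["cy"])/i["fy"],-1.]);T=np.array(i["T"]);d=T[:3,:3]@d
    return T[:3,3],d/np.linalg.norm(d)
def onz(i,u,v,z):
    o,d=ray(i,u,v);return o+d*(z-o[2])/d[2]
def tri(*obs):
    A=np.zeros((3,3));b=np.zeros(3)
    for i,u,v in obs:
        o,d=ray(i,u,v);P=np.eye(3)-np.outer(d,d);A+=P;b+=P@o
    x=np.linalg.solve(A,b);return x,[round(1e3*np.linalg.norm(np.cross(ray(i,u,v)[1],x-ray(i,u,v)[0])),1) for i,u,v in obs]
def proj(i,p):
    T=np.array(i["T"]);c=T[:3,:3].T@(np.array(p)-T[:3,3]);return np.array([i["cx"]+i["fx"]*c[0]/-c[2],i["cy"]-i["fy"]*c[1]/-c[2]])
E
python3 - <<'E'
from h import *
a,b=camera_info("scene"),camera_info("side")
print("pick handle",tri((a,339,267),(b,240,167)))
for n,u,v in(("stand",336,290),("bigstand",404,232),("holderfar",222,277),("tray far right",282,221)):print(n,onz(a,u,v,.03))
for n,u,v in(("stand",241,182),("bigstand",180,218),("holder",305,205),("tray",289,237)):print(n,onz(b,u,v,.03))
S=cv2.imread("pics/scene0.png");D=cv2.imread("pics/side0.png");W=cv2.imread("pics/wrist0.png")
c1=cv2.resize(S[195:325,200:440],(800,433),interpolation=cv2.INTER_CUBIC)
cv2.imwrite("pics/c1.png",c1)
E
```

```text
pick handle (array([0.5484, 0.2324, 0.0988]), [np.float64(1.4), np.float64(1.4)])
stand [0.5509 0.2372 0.03  ]
bigstand [0.2861 0.2537 0.03  ]
holderfar [0.6948 0.0294 0.03  ]
tray far right [0.4654 0.0035 0.03  ]
stand [0.5476 0.2321 0.03  ]
bigstand [0.31   0.2665 0.03  ]
holder [0.6082 0.0055 0.03  ]
tray [ 0.477 -0.041  0.03 ]
```

View pics/c1.png

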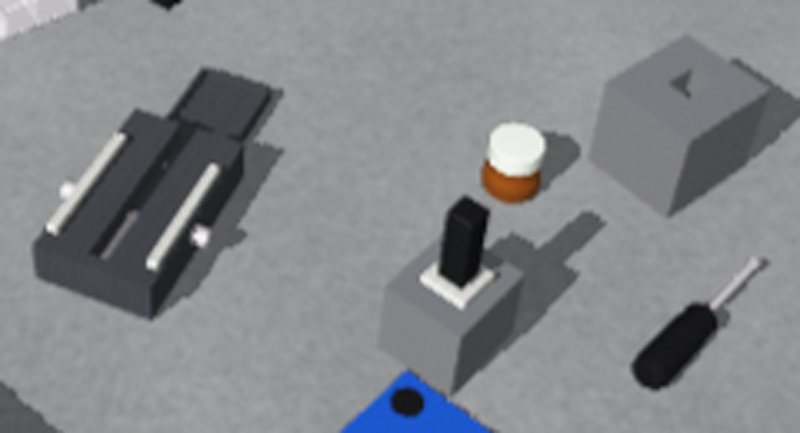

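The crop confirms it: the black-handled pick with white collar sits in the small grey stand (crop 465,245). The large stand (crop 685,120) has an empty well, so it is the look-alike. The handle's measured height, 98.8 mm, fits the 98 given. Next I move the wrist camera over both.

Call:
servo_tool(
  increments=[
    [[1,30,-54,10,0],[1,60,-108,20,0],[1,90,-160,30,0],[1,120,-215,40,0],[1,150,-270,40,0],[1,180,-320,40,0],[1,210,-370,40,0],[1,230,-420,40,0],[1,250,-470,40,0],[1,270,-520,40,0]],
  ],
)

```text
clock: 1.4
eef_pos: [0.5619, 0.1422, 0.2586]
tool_rot: [3.142, -0.0, 2.728]
contact_force: [0.9, -0.4, -0.2]
opening: 0.997
grip_force: 0.0
```

Call:
servo_tool(
  increments=[
    [[1,0,0,0,0],[1,0,0,0,0],[1,0,0,0,0],[1,0,0,0,0]],
  ],
)

```text
clock: 1.9
eef_pos: [0.5611, 0.1451, 0.2586]
tool_rot: [3.141, -0.0, 2.73]
contact_force: [-0.4, 0.4, 0.5]
opening: 1.003
grip_force: 0.0
```

Run:
```python
from h import *
s=r.observe();print(s["clock"],s["eef_pos"],s["tool_rot"],s["joint_positions"],s["contact_force"])
i=camera_info("wrist");im=camera("wrist");np.savez("w1.npz",**{k:np.array(v) for k,v in i.items()})
cv2.imwrite("pics/w1.png",im);print(i["T"])
cv2.imwrite("pics/w1b.png",cv2.resize(im,(800,600)))
```

```text
1.9 [0.5611 0.1451 0.2586] [ 3.1415 -0.0002  2.7299] [-0.3893  0.3798  0.053   1.898  -0.0262  0.8646  0.836 ] [-0.4417  0.3636  0.4524]
[[ 0.4014 -0.8887 -0.2217  0.499 ]
 [ 0.9159  0.3892  0.0982  0.1719]
 [-0.001  -0.2424  0.9702  0.4252]
 [ 0.      0.      0.      1.    ]]
```

View pics/w1b.png

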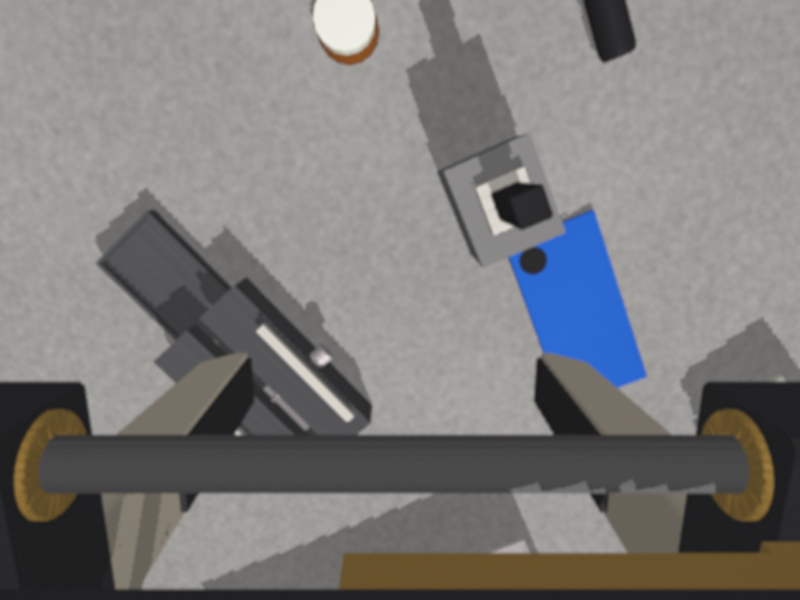

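The wrist view shows the stand top's corners at about (440,170), (527,133), (565,228) and (482,265), with the handle top near (525,205). The tray corners are (150,210) and (100,263). The holder's mouth is near (205,305), and the key glints at (285,405).

Run:
```python
from h import *
i=dict(np.load("w1.npz"));k=.7
im=cv2.imread("pics/w1.png")
P=[onz(i,u*k,v*k,.062)[:2] for u,v in((443,171),(527,135),(565,229),(483,265))]
P=np.array(P);print(P)
for a in range(4):
    d=P[(a+1)%4]-P[a];print("edge",np.linalg.norm(d),np.degrees(np.arctan2(d[1],d[0])))
print("stand centre",P.mean(0))
# collar white mask
m=cv2.inRange(im[90:170,320:390],(150,150,150),(255,255,255));c=max(cv2.findContours(m,0,2)[0],key=cv2.contourArea)
print("collar rect px",cv2.minAreaRect(np.array([onz(i,q[0][0]+320,q[0][1]+90,.068)[:2]*1000 for q in c],dtype=np.float32)))
for n,u,v,z in(("trayA",150,210,.014),("trayB",100,263,.014),("bench jawL",262,327,.041),("jawR",352,420,.041),("mouthcorner top",243,280,.034),("mouth corner2",155,362,.034),("key glint",285,405,.02),("farcorner",371,410,.034)):print(n,onz(i,u*k,v*k,z))
cv2.imwrite("pics/w1h.png",cv2.resize(im[130:310,50:290],(800,600),interpolation=cv2.INTER_CUBIC))
```

```text
[[0.5125 0.2012]
 [0.5134 0.2594]
 [0.5805 0.2619]
 [0.5812 0.2025]]
edge 0.05823256835500362 89.11376226769532
edge 0.06708106925106111 2.128251318594252
edge 0.0594302265726903 -89.30498733382368
edge 0.06866851014492945 -178.92283178656
stand centre [0.5469 0.2313]
collar rect px ((532.5921630859375, 267.1915283203125), (55.265445709228516, 21.64320945739746), 7.744883060455322)
trayA [ 0.4519 -0.0085  0.014 ]
trayB [ 0.4717 -0.0643  0.014 ]
bench jawL [0.5635 0.0366 0.041 ]
jawR [0.6589 0.0664 0.041 ]
mouthcorner top [0.5266 0.0377 0.034 ]
mouth corner2 [ 0.5566 -0.0543  0.034 ]
key glint [0.6336 0.0162 0.02  ]
farcorner [0.66   0.0818 0.034 ]
```

View pics/w1h.png

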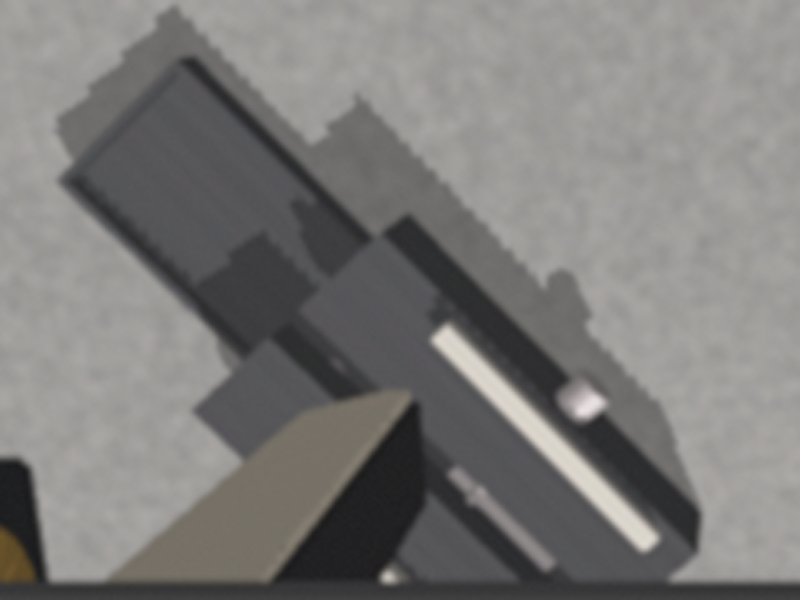

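The stand is 69 x 59 with its sides along world x and y, centre near (0.547, 0.231), and the handle triangulates to (0.548, 0.232). Holder yaw is about 18°. In the crop, the bail and plate top show at crop (470,490) to (550,565). I'll turn to a grasp yaw that suits either toe direction and take a second view of the holder.

Call:
servo_tool(
  increments=[
    [[1,1,-1,0,0.18],[1,2,-3,0,0.36],[1,3,-5,0,0.54],[1,4,-7,0,0.72],[1,5,-10,0,0.9],[1,6,-12,0,1.08],[1,8,-15,0,1.26],[1,9,-15,0,1.44],[1,10,-15,0,1.62],[1,10,-15,0,1.8]],
  ],
)

```text
clock: 3.2
eef_pos: [0.5714, 0.1293, 0.2586]
tool_rot: [-3.142, 0.0, -1.749]
contact_force: [0.0, -0.2, -0.6]
opening: 1.0
grip_force: 0.0
```

Call:
servo_tool(
  increments=[
    [[1,0,0,0,0.183],[1,0,0,0,0.183],[1,0,0,0,0.183],[1,0,0,0,0.183]],
  ],
)

```text
clock: 3.7
eef_pos: [0.5715, 0.129, 0.2587]
tool_rot: [-3.142, -0.0, -1.574]
contact_force: [-0.4, 0.6, -0.0]
opening: 1.001
grip_force: 0.0
```

Run:
```python
from h import *
s=r.observe();print(s["clock"],s["eef_pos"],s["tool_rot"],s["joint_positions"],s["contact_force"])
i=camera_info("wrist");im=camera("wrist");np.savez("w2.npz",**{k:np.array(v) for k,v in i.items()})
cv2.imwrite("pics/w2.png",im)
g=cv2.resize(im[0:300],None,fx=1.4286,fy=1.4286,interpolation=cv2.INTER_CUBIC)
cv2.imwrite("pics/w2b.png",g);print(g.shape)
```

```text
3.7 [0.5715 0.129  0.2587] [-3.1415 -0.0001 -1.5743] [-0.0014  0.4196 -0.4446  1.8621  0.2241  0.9089  2.587 ] [-0.4353  0.6003 -0.0024]
(429, 800, 3)
```

View pics/w2b.png

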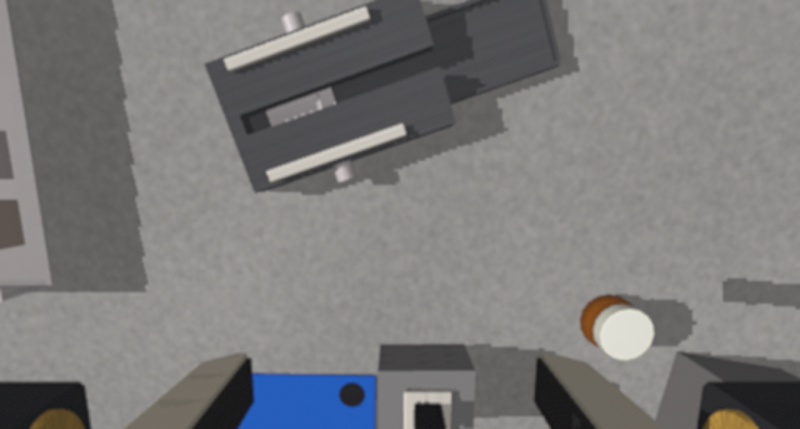

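The second wrist view shows the slot edges running from (240,115) to (432,45) and from (250,133) to (440,68). The key plate spans (267,118) to (336,95), with the bail near (320,101). Next I compute the holder frame.

```bash
cat > fr.py <<'E'
from h import *
i=dict(np.load("w2.npz"));j=dict(np.load("w1.npz"));k=1/1.4286
im=cv2.imread("pics/w2.png")
m=cv2.inRange(im[0:135,140:300],(150,170,170),(255,255,255))
cs=sorted(cv2.findContours(m,0,2)[0],key=cv2.contourArea)[-2:]
C=[];A=[]
for c in cs:
    q=np.array([onz(i,p[0][0]+140,p[0][1],.041)[:2]*1000 for p in c],np.float32)
    (cc,wh,_)=cv2.minAreaRect(q);vx,vy,_,_=cv2.fitLine(q,2,0,.01,.01).ravel();a=np.arctan2(vy,vx);a=(a+np.pi/2)%np.pi-np.pi/2
    print("jaw",cc,wh,np.degrees(a));C.append(cc);A.append(a)
C=np.array(C);yaw=np.mean(A);mid=C.mean(0);ex=np.array([np.cos(yaw),np.sin(yaw)]);ey=np.array([-ex[1],ex[0]])
print("sep",abs((C[0]-C[1])@ey),"perp chk",(C[0]-C[1])@ex,"mid",mid)
def loc(p):d=np.array(p[:2])*1000-mid;return np.array([d@ex,d@ey])
if __name__=="__main__":
    for n,u,v,z in(("slot end a",240,115,.034),("slot end b",250,133,.034),("mouth a",432,47,.034),("mouth b",440,69,.034),("corner far+",207,63,.034),("corner far-",255,192,.034),("corner mouth",453,123,.034),("tray c",557,66,.014),("tray floor end",550,68,.008),("key end",267,118,.013),("key end2",336,95,.013),("bail",320,101,.021)):
        p=onz(i,u*k,v*k,z);print(n,p,loc(p))
    b,e=tri((i,224,70.7),(j,192.5,277.6));print("bail tri",b,e,loc(b))
    a,bb=camera_info("scene"),camera_info("side")
    print("yaw",np.degrees(yaw),yaw)
E
python3 fr.py
```

```text
jaw (610.3614501953125, 49.8412971496582) (98.4941635131836, 6.824875354766846) 18.196804
jaw (634.0296020507812, -22.394264221191406) (98.60179901123047, 6.789297103881836) 18.150633
sep 76.01418169070712 perp chk 0.04273965476124886 mid [622.1955  13.7235]
slot end a [0.6756 0.0246 0.034 ] [54.1759 -6.3153]
slot end b [0.6696 0.0365 0.034 ] [52.1161  6.8558]
mouth a [ 0.5439 -0.0179  0.034 ] [-84.2891  -5.6074]
mouth b [ 0.5383 -0.0042  0.034 ] [-85.3123   9.1676]
corner far+ [ 0.6954 -0.0087  0.034 ] [ 62.5799 -44.1252]
corner far- [0.6688 0.0766 0.034 ] [63.9057 45.234 ]
corner mouth [0.5287 0.0306 0.034 ] [-83.5504  45.1645]
tray c [ 0.4536 -0.0091  0.014 ] [-167.3212   30.8685]
tray floor end [ 0.4568 -0.0089  0.008 ] [-164.1486   30.1195]
key end [0.6618 0.0248 0.013 ] [41.0815 -1.8481]
key end2 [0.6112 0.0093 0.013 ] [-11.8613  -0.7441]
bail [0.6218 0.0143 0.021 ] [-0.1869  0.6383]
bail tri [0.621  0.0152 0.0283] [np.float64(0.2), np.float64(0.2)] [-0.6473  1.7868]
yaw 18.17372 0.31719124
```

Call:
servo_tool(
  increments=[
    [[1,-8,35,-20,0.0035],[1,-16,70,-40,0.0035],[1,-24,103,-60,0.0035],[1,-24,103,-95,0.0035],[1,-24,103,-130,0.0035],[1,-24,103,-160,0.0035],[1,-24,103,-178,0.0035],[1,-24,103,-178,0.0035],[1,-24,103,-178,0.0035]],
  ],
)

```text
clock: 4.88
eef_pos: [0.5481, 0.2321, 0.0815]
tool_rot: [-3.14, 0.001, -1.569]
contact_force: [-0.4, 0.3, -0.2]
opening: 0.997
grip_force: 0.0
```

The jaw separation measures 76.0 (expected 76) and the yaw 18.17°. The slot's middle line runs through (622.2, 13.7), and the bail sits about there. The mouth is at about −86 along the slot and the key centre about 100 inside it. The fingers now straddle the handle, so I close and lift.

Call:
servo_tool(
  increments=[
    [[0.15,0,0,-2,0],[0.15,0,0,-2,0],[0.15,0,0,-2,0],[0.15,0,0,-2,0],[0.1,0,0,-2,0],[0,0,0,-2,0],[0,0,0,-2,0],[0,0,0,-2,0]],
  ],
  newtons=40,
)

```text
clock: 5.88
eef_pos: [0.5475, 0.2318, 0.0786]
tool_rot: [3.142, 0.0, -1.569]
contact_force: [0.2, -0.1, 0.1]
opening: 0.213
grip_force: 40.0
```

Call:
servo_tool(
  increments=[
    [[0,0,0,0,0],[0,0,0,5,0],[0,0,0,15,0],[0,0,0,35,0],[0,0,0,60,0],[0,0,0,85,0],[0,0,0,110,0],[0,0,0,120,0],[0,0,0,120,0]],
  ],
)

```text
clock: 7.0
eef_pos: [0.5477, 0.2318, 0.1992]
tool_rot: [-3.14, 0.0, -1.569]
contact_force: [-0.2, -1.3, -0.1]
opening: 0.217
grip_force: 40.0
```

Run:
```python
from h import *
s=r.observe();print(s["clock"],s["eef_pos"],s["tool_rot"],s["joint_positions"],s["contact_force"],s["opening"],s["grip_force"])
p=s["eef_pos"]+np.array([0,0,-.055])
out=[]
for n in("scene","side"):
    i=camera_info(n);im=camera(n);cv2.imwrite(f"pics/{n}1.png",im);u,v=proj(i,p).astype(int);print(n,u,v)
    out.append(cv2.resize(im[v-30:v+30,u-20:u+20],(400,600),interpolation=cv2.INTER_CUBIC))
cv2.imwrite("pics/toe.png",np.hstack(out))
```

```text
7.0 [0.5477 0.2318 0.1992] [-3.1404  0.0004 -1.569 ] [-0.1954  0.4963 -0.4329  1.9067  0.2834  0.7972  2.3615] [-0.2061 -1.2691 -0.0599] 0.2167037235996291 39.99212086200714
scene 340 251
side 238 156
```

View pics/toe.png

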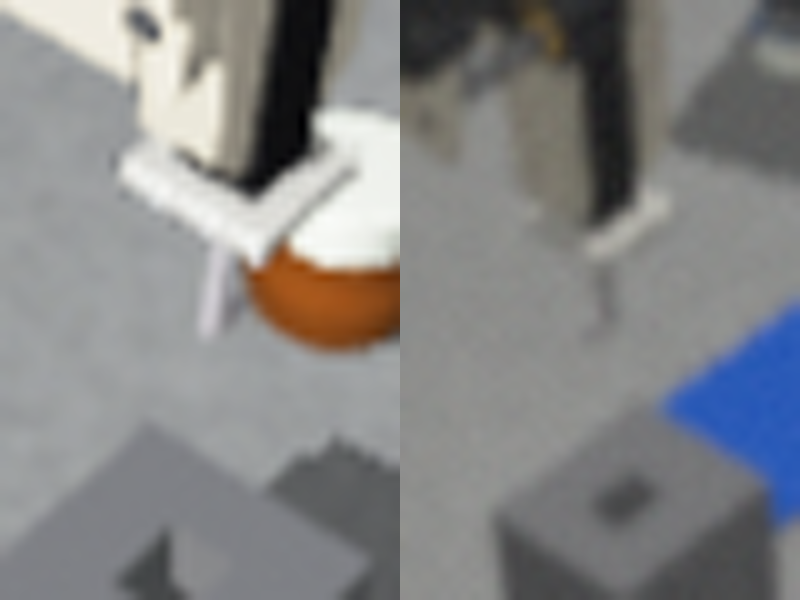

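The crop shows the blade's foot at (210,335) on the left, with a darker stub to its upper right (240,300). In the side half there is a stub to the left at (590,330). Both mean the toe points to −x. I'll check this against the well's offset and the toe's pixels.

Run:
```python
from h import *
i=camera_info("side");im=cv2.imread("pics/side1.png");g=cv2.cvtColor(im,6)
print(g[168:184,230:252])
from fr import *
i=camera_info("side")
# well dark pixels
ys,xs=np.where(g[168:184,232:250]<np.median(g[168:184,232:250])-25)
w=onz(i,xs.mean()+232,ys.mean()+168,.062);print("well",w)
q=[onz(i,u,v,.062) for u,v in((228+0,177.5),(242,185.5),(255,175),(242.5,167))];print(np.array(q),np.mean(q,0))
for n,P in(("scene",((340,251),)),("side",((238,156),))):
    c=camera_info(n);e=np.array([.5477,.2318,.1992-.017-.042])
    print(n,"crop px for foot, toe -x, toe +x",[ (proj(c,e+np.array([d,0,0]))-np.array(P[0])+[20,30])*10 for d in(0,-.01,.01)])
```

```text
[[143 143 146 143 144 143 143 138 130 126 119 120 118 118 114 108 102  97
   90  84  87  85]
 [147 144 145 145 143 145 138 132 124 121 117 118 119 117 116 114 113 106
  102  93  88  87]
 [146 146 144 147 144 136 129 122 118 119 118 117 119 118 118 116 118 114
  111 105  95  89]
 [143 145 145 140 137 127 118 120 117 122 118 120 117 120 119 117 119 118
  115 114 107 102]
 [146 145 139 133 124 120 118 117 117 116 113 112 115 115 118 117 120 120
  116 115 117 110]
 [143 137 128 123 119 119 120 117 117 111 103  99 107 116 116 119 120 118
  116 119 118 116]
 [135 128 119 117 115 118 116 113 107  98  88  81  90 102 113 117 117 118
  116 120 119 117]
 [123 120 116 119 119 118 116 105  91  81  77  76  78  96 109 116 120 119
  117 119 116 113]
 [120 117 118 119 116 116 112  96  81  74  73  77  88 105 114 116 118 117
  117 117 116 102]
 [116 118 118 118 117 116 114 102  87  78  79  91 106 112 118 118 117 117
  117 111 104  90]
 [110 116 117 118 117 119 116 112 102  94  97 106 113 117 118 118 118 114
  109  97  89  79]
 [ 97 105 115 117 115 119 118 116 114 109 112 113 118 116 118 116 113 104
   
[... 348 characters left out ...]
  93  81  80  77  76
   75  76  76  77]]
jaw (610.3614501953125, 49.8412971496582) (98.4941635131836, 6.824875354766846) 18.196804
jaw (634.0296020507812, -22.394264221191406) (98.60179901123047, 6.789297103881836) 18.150633
sep 76.01418169070712 perp chk 0.04273965476124886 mid [622.1955  13.7235]
well [0.539  0.2149 0.062 ]
[[0.5136 0.2551 0.062 ]
 [0.5177 0.1949 0.062 ]
 [0.5798 0.1961 0.062 ]
 [0.5799 0.2536 0.062 ]] [0.5478 0.2249 0.062 ]
scene crop px for foot, toe -x, toe +x [array([205.5641, 319.517 ]), array([234.5244, 293.2303]), array([176.217 , 346.1549])]
side crop px for foot, toe -x, toe +x [array([205.6381, 316.9889]), array([183.3418, 333.4516]), array([227.8018, 300.6241])]
```

The toe stub matches the predicted toe to −x (scene crop 234,293), and the well is offset to −x too. So the stand's yaw is about 0 and the pick must turn +0.317. That would overrun joint 7, so I set the pick back, regrasp a half turn round and carry on.

Call:
servo_tool(
  increments=[
    [[0,0,0,-30,0],[0,0,0,-60,0],[0,0,0,-85,0],[0,0,0,-105,0],[0,0,0,-115,0],[0,0,0,-120,0],[0,0,0,-120,0],[0.5,0,0,-120,0],[0.9,0,0,-120,0],[0.9,0,0,-120,0]],
  ],
)

```text
clock: 8.35
eef_pos: [0.5477, 0.2318, 0.0788]
tool_rot: [-3.141, 0.0, -1.569]
contact_force: [0.2, 0.4, 0.4]
opening: 0.489
grip_force: 0.0
```

Call:
servo_tool(
  increments=[
    [[0.9,0,0,30,-0.1],[0.9,0,0,55,-0.28],[0.9,0,0,65,-0.46],[0.9,0,0,65,-0.64],[0.9,0,0,65,-0.82],[0.9,0,0,65,-1.0],[0.9,0,0,65,-1.18],[0.9,0,0,65,-1.36],[0.9,0,0,65,-1.54],[0.9,0,0,65,-1.72]],
  ],
)

```text
clock: 9.6
eef_pos: [0.5475, 0.2319, 0.1437]
tool_rot: [3.141, 0.0, 2.988]
contact_force: [-0.2, -0.1, 0.4]
opening: 0.903
grip_force: 0.0
```

Call:
servo_tool(
  increments=[
    [[0.9,0,0,0,-0.18],[0.9,0,0,0,-0.36],[0.9,0,0,0,-0.54],[0.9,0,0,0,-0.72],[0.9,0,0,0,-0.9],[0.9,0,0,0,-1.08],[0.9,0,0,-10,-1.26],[0.9,0,0,-30,-1.424],[0.9,0,0,-50,-1.424],[0.9,0,0,-64,-1.424]],
  ],
)

```text
clock: 10.85
eef_pos: [0.5472, 0.232, 0.0788]
tool_rot: [-3.141, 0.0, 1.571]
contact_force: [-0.2, 0.7, 0.5]
opening: 0.9
grip_force: 0.0
```

Call:
servo_tool(
  increments=[
    [[0.9,0,0,0,0],[0.9,0,0,0,0],[0.9,0,0,0,0]],
  ],
)

```text
clock: 11.22
eef_pos: [0.5479, 0.2319, 0.0803]
tool_rot: [3.141, -0.001, 1.57]
contact_force: [0.4, 0.1, -0.6]
opening: 0.902
grip_force: 0.0
```

Run:
```python
from h import *
s=r.observe();print(s["clock"],s["eef_pos"],s["tool_rot"],s["joint_positions"],s["contact_force"],s["opening"])
a,b=camera("scene"),camera("side");cv2.imwrite("pics/scene2.png",a);cv2.imwrite("pics/side2.png",b)
```

```text
11.225 [0.5479 0.2319 0.0803] [ 3.1406 -0.0006  1.5703] [-0.7828  0.6716  0.438   2.0325 -0.5318  0.5477  0.0332] [ 0.4157  0.1444 -0.5681] 0.9024045234956664
```

Call:
servo_tool(
  increments=[
    [[0.15,0,0,0,0],[0.15,0,0,0,0],[0.1,0,0,0,0],[0,0,0,0,0],[0,0,0,0,0],[0,0,0,0,0],[0,0,0,0,0]],
  ],
  newtons=40,
)

```text
clock: 12.2
eef_pos: [0.5475, 0.2318, 0.0796]
tool_rot: [3.142, 0.0, 1.57]
contact_force: [-0.7, 0.3, -0.4]
opening: 0.213
grip_force: 40.0
```

Call:
servo_tool(
  increments=[
    [[0,0,0,4,0],[0,0,0,20,0],[0,0,0,45,0],[0,0,0,70,0],[0,10,-22,80,0.05],[0,25,-60,80,0.15],[0,42,-100,80,0.25],[0,60,-140,80,0.317],[0,75,-180,80,0.317],[0,89.5,-213,80,0.317]],
  ],
)

```text
clock: 13.45
eef_pos: [0.6375, 0.0167, 0.1609]
tool_rot: [3.141, 0.001, 1.886]
contact_force: [0.6, 0.1, -1.0]
opening: 0.21
grip_force: 40.0
```

Call:
servo_tool(
  increments=[
    [[0,0,0,0,0],[0,0,0,-10,0],[0,0,0,-20,0],[0,0,0,-30,0],[0,0,0,-30,0],[0,0,0,-30,0]],
  ],
)

```text
clock: 14.2
eef_pos: [0.6371, 0.019, 0.1296]
tool_rot: [-3.141, 0.0, 1.888]
contact_force: [1.0, -0.4, -0.9]
opening: 0.214
grip_force: 40.0
```

```bash
cat > st.py <<'E'
from h import *
yaw=.3172;M=np.array([622.2,13.7]);R=np.array([[np.cos(yaw),np.sin(yaw)],[-np.sin(yaw),np.cos(yaw)]])
def st():
    s=r.observe();f=s["contact_force"]
    print("t",round(s["clock"],2),"loc",R@(s["eef_pos"][:2]*1000-M),"z",round(s["eef_pos"][2]*1000,2),"rot",s["tool_rot"],"Fl",R@f[:2],f[2],"open",round(s["opening"],3))
    return s
if __name__=="__main__":st()
E
python3 - <<'E'
from st import *
s=st();print(s["eef_pos"],s["joint_positions"])
from scipy.ndimage import zoom
im=camera("wrist");cv2.imwrite("pics/w3.png",im);a=camera("scene");b=camera("side");cv2.imwrite("pics/scene3.png",a);cv2.imwrite("pics/side3.png",b)
o=[]
for n,m in(("scene",a),("side",b)):
    u,v=proj(camera_info(n),s["eef_pos"]+[0,0,-.06]).astype(int);print(n,u,v);o.append(cv2.resize(m[v-30:v+30,u-40:u+40],(400,300),interpolation=cv2.INTER_CUBIC))
o=np.vstack([np.hstack(o),cv2.resize(im[100:312],(800,303))[:300]]);cv2.imwrite("pics/m3.png",o)
E
```

```text
t 14.2 loc [15.7603  0.3695] z 129.58 rot [-3.1415  0.0001  1.8875] Fl [ 0.8269 -0.7255] -0.8549296916232653 open 0.214
[0.6371 0.019  0.1296] [-0.3732  0.6292  0.3925  1.9019 -0.3655  0.6808  0.5556]
scene 236 248
side 307 189
```

View pics/m3.png

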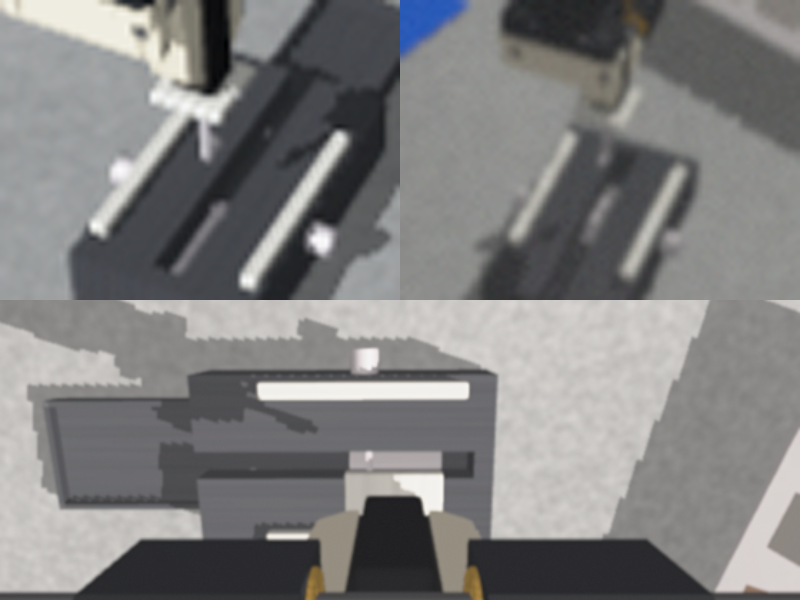

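The wrist view is now square with the slot: bail at (369,461), plate 349 to 442, slot end 474. The pick's axis is at column 394, about 14 behind the bail and above bare plate. From the toe crop I estimate the blade at about 46 ± 3 long, so contact should come near TCP z 77. I descend in stages.

Call:
servo_tool(
  increments=[
    [[0,2,0.3,-8,0],[0,2,0.3,-18,0],[0,2,0.3,-28,0],[0,2,0.3,-34,0],[0,2,0.3,-36,0],[0,2,0.3,-38,0],[0,2,0.3,-38,0]],
  ],
)

```text
clock: 15.22
eef_pos: [0.6391, 0.0191, 0.0917]
tool_rot: [3.141, 0.0, 1.887]
contact_force: [-0.1, -0.2, -1.1]
opening: 0.215
grip_force: 40.0
```

```bash
python3 st.py
```

```text
t 15.22 loc [17.7368 -0.1285] z 91.71 rot [3.1414 0.0001 1.8873] Fl [-0.1721 -0.1763] -1.1475671429257566 open 0.215
```

Call:
servo_tool(
  increments=[
    [[0,0,0,-1,0],[0,0,0,-2,0],[0,0,0,-3,0],[0,0,0,-4,0],[0,0,0,-4,0]],
  ],
)

```text
clock: 15.85
eef_pos: [0.639, 0.0191, 0.0875]
tool_rot: [-3.141, 0.0, 1.887]
contact_force: [0.6, -0.5, -1.3]
opening: 0.214
grip_force: 40.0
```

Call:
servo_tool(
  increments=[
    [[0,0,0,-1,0],[0,0,0,-2,0],[0,0,0,-3,0],[0,0,0,-3,0]],
  ],
)

```text
clock: 16.35
eef_pos: [0.639, 0.0191, 0.0845]
tool_rot: [-3.141, 0.0, 1.887]
contact_force: [0.8, -0.2, -0.8]
opening: 0.214
grip_force: 40.0
```

```bash
python3 st.py
```

```text
t 16.35 loc [17.6001 -0.0989] z 84.51 rot [-3.1414  0.      1.8873] Fl [ 0.6674 -0.4092] -0.8144354288920383 open 0.214
```

Call:
servo_tool(
  increments=[
    [[0,0,0,-1,0],[0,0,0,-2,0],[0,0,0,-2,0]],
  ],
)

```text
clock: 16.73
eef_pos: [0.6389, 0.0191, 0.0825]
tool_rot: [-3.141, -0.0, 1.887]
contact_force: [-0.1, 0.4, -0.9]
opening: 0.212
grip_force: 40.0
```

Call:
servo_tool(
  increments=[
    [[0,0,0,-1,0],[0,0,0,-1.5,0],[0,0,0,-1.5,0]],
  ],
)

```text
clock: 17.1
eef_pos: [0.639, 0.0191, 0.0811]
tool_rot: [-3.142, 0.0, 1.887]
contact_force: [0.1, 0.6, -1.0]
opening: 0.214
grip_force: 40.0
```

Call:
servo_tool(
  increments=[
    [[0,0,0,-0.8,0],[0,0,0,-1.5,0],[0,0,0,-1.5,0]],
  ],
)

```text
clock: 17.48
eef_pos: [0.639, 0.0191, 0.0795]
tool_rot: [-3.141, 0.0, 1.887]
contact_force: [0.1, -0.0, -0.7]
opening: 0.215
grip_force: 40.0
```

Call:
servo_tool(
  increments=[
    [[0,0,0,-0.7,0],[0,0,0,-1.3,0],[0,0,0,-1.3,0]],
  ],
)

```text
clock: 17.85
eef_pos: [0.639, 0.0191, 0.0783]
tool_rot: [-3.142, 0.0, 1.887]
contact_force: [-0.0, -1.1, -1.2]
opening: 0.213
grip_force: 40.0
```

Call:
servo_tool(
  increments=[
    [[0,0,0,-0.7,0],[0,0,0,-1.3,0],[0,0,0,-1.3,0]],
  ],
)

```text
clock: 18.23
eef_pos: [0.639, 0.0191, 0.0769]
tool_rot: [-3.141, 0.0, 1.887]
contact_force: [-0.5, -0.6, -0.5]
opening: 0.215
grip_force: 40.0
```

Call:
servo_tool(
  increments=[
    [[0,0,0,-0.7,0],[0,0,0,-1.2,0],[0,0,0,-1.2,0]],
  ],
)

```text
clock: 18.6
eef_pos: [0.639, 0.0191, 0.0758]
tool_rot: [-3.142, 0.0, 1.887]
contact_force: [0.8, 0.2, -1.5]
opening: 0.212
grip_force: 40.0
```

Call:
servo_tool(
  increments=[
    [[0,0,0,-0.7,0],[0,0,0,-1.2,0],[0,0,0,-1.2,0]],
  ],
)

```text
clock: 18.98
eef_pos: [0.639, 0.0191, 0.0745]
tool_rot: [-3.141, 0.0, 1.887]
contact_force: [0.3, -0.3, -0.8]
opening: 0.212
grip_force: 40.0
```

Call:
servo_tool(
  increments=[
    [[0,0,0,-0.7,0],[0,0,0,-1.2,0],[0,0,0,-1.2,0]],
  ],
)

```text
clock: 19.35
eef_pos: [0.639, 0.0191, 0.0735]
tool_rot: [3.142, -0.0, 1.887]
contact_force: [-0.3, 0.6, 2.0]
opening: 0.215
grip_force: 40.0
```

Contact: Fz rises by about 3 N at TCP z 73.5, so the blade is about 43 long. I raise 1 mm, then feel both slot walls lightly to centre across the slot.

Call:
servo_tool(
  increments=[
    [[0,0,0,1.2,0],[0,-0.3,1,1.2,0],[0,-0.6,2,1.2,0],[0,-1,3,1.2,0],[0,-1,3,1.2,0]],
  ],
)

```text
clock: 19.98
eef_pos: [0.6379, 0.0223, 0.0746]
tool_rot: [-3.141, -0.0, 1.888]
contact_force: [-1.1, -0.2, 0.3]
opening: 0.213
grip_force: 40.0
```

Call:
servo_tool(
  increments=[
    [[0,-0.15,0.5,0,0],[0,-0.3,1,0,0],[0,-0.3,1,0,0]],
  ],
)

```text
clock: 20.35
eef_pos: [0.6378, 0.0229, 0.0746]
tool_rot: [3.142, 0.0, 1.887]
contact_force: [0.3, -0.6, -1.8]
opening: 0.21
grip_force: 40.0
```

```bash
python3 st.py
```

```text
t 20.35 loc [17.6853  3.9246] z 74.63 rot [3.1415 0.0003 1.8872] Fl [ 0.0933 -0.6268] -1.795892595420836 open 0.21
```

Call:
servo_tool(
  increments=[
    [[0,-0.15,0.4,0,0],[0,-0.25,0.8,0,0],[0,-0.25,0.8,0,0]],
  ],
)

```text
clock: 20.72
eef_pos: [0.6377, 0.0231, 0.0747]
tool_rot: [3.141, 0.001, 1.887]
contact_force: [0.8, -4.5, -2.6]
opening: 0.213
grip_force: 40.0
```

Call:
servo_tool(
  increments=[
    [[0,0.6,-2,0,0],[0,1.3,-4,0,0],[0,2,-6,0,0],[0,2.6,-8,0,0],[0,3,-9.2,0,0],[0,3,-9.2,0,0]],
  ],
)

```text
clock: 21.48
eef_pos: [0.6405, 0.0146, 0.0746]
tool_rot: [-3.142, -0.0, 1.887]
contact_force: [0.6, -0.6, -1.8]
opening: 0.211
grip_force: 40.0
```

```bash
python3 st.py
```

```text
t 21.48 loc [17.6334 -4.8318] z 74.61 rot [-3.1415 -0.      1.8872] Fl [ 0.3649 -0.7187] -1.8224643725995455 open 0.211
```

Call:
servo_tool(
  increments=[
    [[0,0.15,-0.4,0,0],[0,0.25,-0.8,0,0],[0,0.25,-0.8,0,0]],
  ],
)

```text
clock: 21.85
eef_pos: [0.6407, 0.0139, 0.0746]
tool_rot: [-3.142, 0.0, 1.887]
contact_force: [0.2, 0.6, -1.1]
opening: 0.213
grip_force: 40.0
```

```bash
python3 st.py
```

```text
t 21.85 loc [17.633  -5.5909] z 74.61 rot [-3.1416  0.      1.8873] Fl [0.3761 0.4893] -1.0639219850229675 open 0.213
```

The walls are at +3.9 and below −5.6 (opposite wall inferred at about −6), so the centre is near −1.05. I centre, slide the toe under the bar and check with the camera.

Call:
servo_tool(
  increments=[
    [[0,-0.7,2.1,0,0],[0,-1.4,4.3,0,0],[0,-1.4,4.3,0,0],[0,-4.3,3.3,0,0],[0,-7.1,2.4,0,0],[0,-10,1.5,0,0],[0,-12.8,0.5,0,0],[0,-15.3,-0.3,0,0],[0,-15.3,-0.3,0,0]],
  ],
)

```text
clock: 22.98
eef_pos: [0.6252, 0.0135, 0.0747]
tool_rot: [-3.141, -0.0, 1.887]
contact_force: [0.3, 0.1, -0.4]
opening: 0.213
grip_force: 40.0
```

Run:
```python
from st import *
st();im=camera("wrist");cv2.imwrite("pics/w4.png",im)
old=cv2.imread("pics/w3.png")
o=np.vstack([cv2.resize(q[160:250,20:360],(800,212),interpolation=cv2.INTER_CUBIC) for q in(old,im)]);cv2.imwrite("pics/m4.png",o)
```

```text
t 22.98 loc [ 2.8243 -1.1169] z 74.66 rot [-3.1415 -0.      1.8872] Fl [0.3644 0.0281] -0.42272951886205307 open 0.213
```

View pics/m4.png

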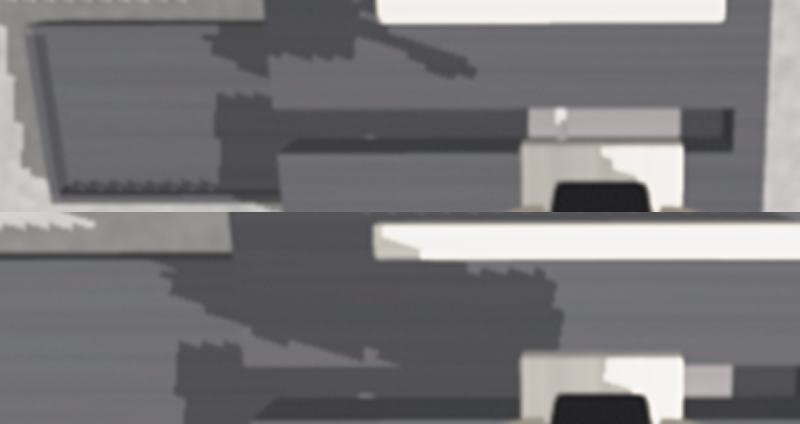

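Top is the earlier view and bottom is now. The plate's far end is at crop (732,380) now and was at (680,125). The bail is hidden under the collar. I convert that to a key position.

```bash
cat > ke.py <<'E'
from st import *
def px(u,v,z=.013):
    return R@(onz(camera_info("wrist"),u,v,z)[:2]*1000-M)
E
python3 - <<'E'
from ke import *
print("far end of key now",px(20+732/2.353,160+168/2.353))
E
```

```text
far end of key now [37.2985 -3.245 ]
```

Run:
```python
from ke import *
i=dict(camera_info("wrist"));s=r.observe();T=np.array(i["T"]).copy();T[:3,3]+=np.array([.6371,.0190,.12958])-s["eef_pos"];i["T"]=T
f=lambda u,v,z:R@(onz(i,u,v,z)[:2]*1000-M)
for n,c,rr,z in(("far",680,125,.013),("near",527,125,.013),("bail",561,118,.021),("slotend",733,112,.034)):print(n,f(20+c/2.353,160+rr/2.353,z))
```

```text
far [40.8816 -3.6117]
near [-9.5593 -3.5205]
bail [2.0669 0.7775]
slotend [55.0147  5.7175]
```

The far end moved 3.6 mm with the pick, leaving the axis about 4.7 behind the bail. A blocked toe would leave 11.5, so the bail is hooked. I drag gently along the slot.

Call:
servo_tool(
  increments=[
    [[0,-3.8,-1.25,0,0],[0,-8.55,-2.8,0,0],[0,-13.3,-4.4,0,0],[0,-18.1,-5.9,0,0],[0,-22.8,-7.5,0,0],[0,-27.6,-9,0,0],[0,-32.3,-10.6,0,0],[0,-37.1,-12.2,0,0],[0,-40,-13.1,0,0],[0,-40,-13.1,0,0]],
  ],
)

```text
clock: 24.28
eef_pos: [0.5851, 0.0004, 0.0746]
tool_rot: [-3.141, -0.0, 1.887]
contact_force: [1.1, 0.4, -1.8]
opening: 0.213
grip_force: 40.0
```

Run:
```python
from ke import *
st();im=camera("wrist");cv2.imwrite("pics/w5.png",im)
row=cv2.cvtColor(im,6)
for v in(226,231,236):print(v,row[v,300:400:4])
```

```text
t 24.27 loc [-39.3964  -1.0668] z 74.6 rot [-3.1412 -0.0001  1.8871] Fl [1.179  0.0404] -1.758330608224477 open 0.213
226 [246 246 248 179 181 181 181 182  97  92  91  92  92  92  91  91  90  91
  90  90  90  88  89  90  88]
231 [246 246 247 187 188 189 188 189  86  86  87  87  87  86  86  87  86  87
  86  87  86  87  86  87  87]
236 [246 246 247 189 192 192 191 193  86  85  86  85  86  86  85  85  85  84
  86  83  84  84  84  84  85]
```

The key follows: its far end is still at u≈331. Now slowly through the detents.

Call:
servo_tool(
  increments=[
    [[0,-2.4,-0.8,0,0],[0,-4.75,-1.55,0,0],[0,-7.1,-2.35,0,0],[0,-9,-2.95,0,0],[0,-10.9,-3.6,0,0],[0,-12.8,-4.2,0,0],[0,-14.7,-4.85,0,0],[0,-16.6,-5.45,0,0],[0,-18.5,-6.1,0,0],[0,-20.4,-6.7,0,0]],
  ],
)

```text
clock: 25.58
eef_pos: [0.5664, -0.0059, 0.075]
tool_rot: [3.139, 0.001, 1.888]
contact_force: [4.2, 2.7, 0.6]
opening: 0.215
grip_force: 40.0
```

```bash
python3 st.py
```

```text
t 25.57 loc [-59.1109  -1.2386] z 75.04 rot [3.1388 0.0008 1.8876] Fl [4.8371 1.2186] 0.563636889237537 open 0.215
```

Call:
servo_tool(
  increments=[
    [[0,-1.9,-0.62,0,0],[0,-3.8,-1.25,0,0],[0,-5.7,-1.87,0,0],[0,-7.6,-2.5,0,0],[0,-9.5,-3.12,0,0],[0,-11.4,-3.75,0,0],[0,-13.3,-4.37,0,0],[0,-15.2,-5,0,0],[0,-17.1,-5.6,0,0],[0,-19,-6.25,0,0]],
  ],
)

```text
clock: 26.82
eef_pos: [0.5473, -0.0124, 0.075]
tool_rot: [3.139, 0.001, 1.887]
contact_force: [3.8, 0.9, -0.6]
opening: 0.216
grip_force: 40.0
```

Run:
```python
from ke import *
st();im=camera("wrist");cv2.imwrite("pics/w6.png",im)
row=cv2.cvtColor(im,6)
for v in(226,231,236):print(v,row[v,300:400:4])
```

```text
t 26.82 loc [-79.2676  -1.4041] z 75.02 rot [3.1391 0.0009 1.8875] Fl [ 3.8647 -0.3338] -0.5549259987669026 open 0.216
226 [245 245 247 179 182 184 184 184 173  85  87  85  86  86  85  85  86  85
  86  85  85  85  86  86  85]
231 [245 245 247 182 185 185 185 185 168  85  85  85  85  85  86  85  85  85
  85  85  85  84  84  84  85]
236 [245 245 247 180 183 183 182 181 164  82  84  84  83  84  83  84  84  83
  84  83  83  83  83  83  82]
```

Detent drag is about 4 N and the key is still with the pick. I continue.

Call:
servo_tool(
  increments=[
    [[0,-2.4,-0.75,0,0],[0,-4.75,-1.5,0,0],[0,-7.1,-2.3,0,0],[0,-9.5,-3.05,0,0],[0,-11.9,-3.8,0,0],[0,-14.3,-4.6,0,0],[0,-16.6,-5.4,0,0],[0,-19,-6.2,0,0],[0,-21.4,-6.9,0,0],[0,-23.8,-7.7,0,0]],
  ],
)

```text
clock: 28.12
eef_pos: [0.521, -0.0203, 0.0744]
tool_rot: [-3.14, -0.001, 1.887]
contact_force: [0.0, 0.3, -0.0]
opening: 0.216
grip_force: 40.0
```

```bash
python3 st.py
```

```text
t 28.12 loc [-106.7318   -0.7577] z 74.37 rot [-3.1399 -0.0005  1.8872] Fl [0.1267 0.2508] -0.02658794725867597 open 0.216
```

Call:
servo_tool(
  increments=[
    [[0,-2.9,-0.9,0,0],[0,-6.2,-2,0,0],[0,-9.5,-3.1,0,0],[0,-12.8,-4.2,0,0],[0,-16.2,-5.3,0,0],[0,-19.5,-6.4,0,0],[0,-22.8,-7.5,0,0],[0,-26.2,-8.6,0,0],[0,-30.4,-10,0,0],[0,-30.4,-10,0,0]],
  ],
)

```text
clock: 29.38
eef_pos: [0.4914, -0.0303, 0.0746]
tool_rot: [-3.141, -0.0, 1.887]
contact_force: [0.8, 0.7, -0.6]
opening: 0.217
grip_force: 40.0
```

Run:
```python
from ke import *
s=st();im=camera("wrist");cv2.imwrite("pics/w7.png",im)
row=cv2.cvtColor(im,6)
for v in(226,231,236):print(v,row[v,300:400:4])
a=camera("scene");u,v=proj(camera_info("scene"),[.495,-.028,.01]).astype(int);print(u,v)
o=np.vstack([cv2.resize(im[120:300],(800,257)),cv2.resize(a[v-30:v+30,u-70:u+70],(800,343),interpolation=cv2.INTER_CUBIC)]);cv2.imwrite("pics/m7.png",o)
```

```text
t 29.38 loc [-138.0378   -0.9921] z 74.64 rot [-3.1412 -0.0001  1.887 ] Fl [1.0038 0.3781] -0.6178926560482002 open 0.217
226 [243 243 245 232 232 233 223 172  85  81  80  81  80  79  81  81  81  80
  86  87  86  87  87  86  85]
231 [243 243 245 234 234 234 194 174  79  80  79  79  79  80  80  80  79  80
  80  78  80  80  79  81  79]
236 [243 243 245 236 236 236 175 177  79  78  78  78  77  78  77  79  79  80
  79  80  80  79  80  88  84]
265 226
```

The key's far end is about 17 mm out of the mouth and its near end about 15 short of the rim. I unhook, back 14 mm off the bail, and lift straight up.

Call:
servo_tool(
  increments=[
    [[0,2.9,0.9,0,0],[0,6.6,2.2,0,0],[0,10,3.3,0,0],[0,13.3,4.4,0,0],[0,13.3,4.4,0,0],[0,13.3,4.4,4,0],[0,13.3,4.4,14,0],[0,13.3,4.4,34,0],[0,13.3,4.4,60,0],[0,13.3,4.4,85,0]],
  ],
)

```text
clock: 30.72
eef_pos: [0.5049, -0.0259, 0.1611]
tool_rot: [3.141, 0.0, 1.887]
contact_force: [1.0, 0.9, -0.9]
opening: 0.208
grip_force: 40.0
```

Run:
```python
from ke import *
s=st();im=camera("wrist")
a=camera("scene");b=camera("side");o=[]
for n,m in(("scene",a),("side",b)):
    u,v=proj(camera_info(n),[.50,-.026,.01]).astype(int);o.append(cv2.resize(m[v-34:v+34,u-45:u+45],(400,300),interpolation=cv2.INTER_CUBIC))
o=np.vstack([np.hstack(o),cv2.resize(im[90:302],(800,300))]);cv2.imwrite("pics/m8.png",o)
```

```text
t 30.73 loc [-123.7737   -1.0224] z 161.08 rot [3.1413 0.0001 1.887 ] Fl [1.2668 0.5566] -0.9122163320137467 open 0.208
```

View pics/m8.png

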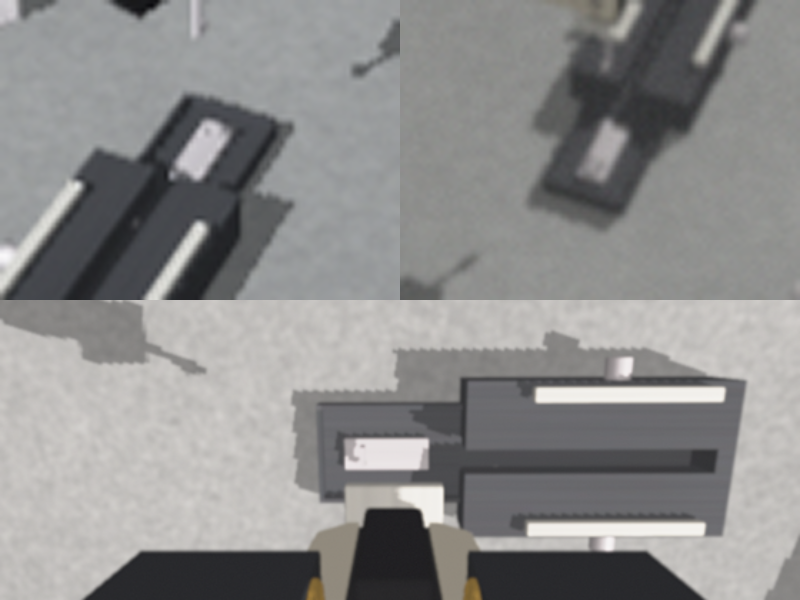

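The key lies flat and wholly inside the tray: plate (345–428, 437–470) within the tray (320–460, 403–500). Now the pick goes back to its stand.

Call:
servo_tool(
  increments=[
    [[0,4,25,0,-0.03],[0,8,55,0,-0.08],[0,13,90,0,-0.14],[0,18,125,0,-0.2],[0,24,160,0,-0.26],[0,30,195,0,-0.3],[0,36,225,0,-0.317],[0,40,245,0,-0.317],[0,42.7,257.6,0,-0.317],[0,42.7,257.6,0,-0.317]],
  ],
)

```text
clock: 32.12
eef_pos: [0.5478, 0.2319, 0.1593]
tool_rot: [-3.141, 0.0, 1.571]
contact_force: [-0.8, -0.1, -2.2]
opening: 0.215
grip_force: 40.0
```

Call:
servo_tool(
  increments=[
    [[0,0,0,0,0],[0,0,0,0,0],[0,0,0,0,0]],
  ],
)

```text
clock: 32.5
eef_pos: [0.5479, 0.2312, 0.1598]
tool_rot: [3.142, 0.0, 1.569]
contact_force: [-0.1, -0.6, -1.6]
opening: 0.213
grip_force: 40.0
```

Run:
```python
from ke import *
s=st();print(s["eef_pos"]*1000)
```

```text
t 32.5 loc [ -2.7927 229.8367] z 159.76 rot [3.1415 0.     1.5694] Fl [-0.2599 -0.517 ] -1.5808227954668252 open 0.213
[547.8588 231.1997 159.7615]
```

Call:
servo_tool(
  increments=[
    [[0,-0.4,0.6,-15,0],[0,-0.4,0.6,-30,0],[0,-0.4,0.6,-36,0],[0,-0.4,0.6,-39,0],[0,-0.4,0.6,-42,0],[0,-0.4,0.6,-45,0],[0,-0.4,0.6,-45,0]],
  ],
)

```text
clock: 33.38
eef_pos: [0.5474, 0.2324, 0.1146]
tool_rot: [-3.142, 0.0, 1.57]
contact_force: [-0.3, -0.3, -0.7]
opening: 0.208
grip_force: 40.0
```

Call:
servo_tool(
  increments=[
    [[0,0,0,-10,0],[0,0,0,-20,0],[0,0,0,-28,0],[0,0,0,-31,0],[0,0,0,-33,0],[0,0,0,-33,0]],
  ],
)

```text
clock: 34.12
eef_pos: [0.5475, 0.2324, 0.0816]
tool_rot: [3.142, 0.0, 1.57]
contact_force: [-0.8, -0.4, -0.2]
opening: 0.214
grip_force: 40.0
```

Call:
servo_tool(
  increments=[
    [[0,0,0,-0.8,0],[0,0,0,-1.6,0],[0,0,0,-1.6,0]],
  ],
)

```text
clock: 34.5
eef_pos: [0.5474, 0.2325, 0.0801]
tool_rot: [3.141, -0.0, 1.57]
contact_force: [-0.3, 0.2, -1.2]
opening: 0.216
grip_force: 40.0
```

Call:
servo_tool(
  increments=[
    [[0,0,-0.6,-0.4,0],[0,0,-0.6,-0.6,0],[0,0,-0.6,-0.6,0]],
  ],
)

```text
clock: 34.88
eef_pos: [0.5475, 0.2318, 0.0796]
tool_rot: [3.142, -0.0, 1.57]
contact_force: [-1.7, -0.8, 2.5]
opening: 0.216
grip_force: 40.0
```

The collar is seated at Fz of about +2.5 N, at the same height as before. I release and withdraw.

Call:
servo_tool(
  increments=[
    [[0.3,0,0,0,0],[0.6,0,0,0,0],[0.9,0,0,0,0],[0.9,0,0,0,0],[0.9,0,0,0,0],[0.9,0,0,20,0],[0.9,0,0,50,0],[0.9,0,0,90,0],[0.9,0,0,130,0],[0.9,0,0,130,0]],
  ],
  newtons=10,
)

```text
clock: 36.12
eef_pos: [0.5489, 0.2322, 0.2122]
tool_rot: [3.137, -0.003, 1.57]
contact_force: [0.5, 0.5, -1.0]
opening: 0.899
grip_force: 0.0
```

Run:
```python
from ke import *
s=st()
a=camera("scene");cv2.imwrite("pics/scene9.png",a);old=cv2.imread("pics/scene0.png")
d=cv2.absdiff(a,old).max(2)
print("diff at pick/stand box",(d[250:312,312:360]>40).sum(),"jar/driver/cover",(d[230:256,344:364]>40).sum(),(d[268:315,388:432]>40).sum(),(d[310:372,275:350]>40).sum())
cv2.imwrite("pics/m9.png",np.hstack([cv2.resize(q[200:340,220:380],(400,350),interpolation=cv2.INTER_CUBIC) for q in(old,a)]))
```

```text
t 36.12 loc [ -1.525  230.4908] z 212.16 rot [ 3.1373 -0.0025  1.5702] Fl [0.6574 0.3318] -0.961910925966391 open 0.899
diff at pick/stand box 4 jar/driver/cover 0 0 0
```

View pics/m9.png

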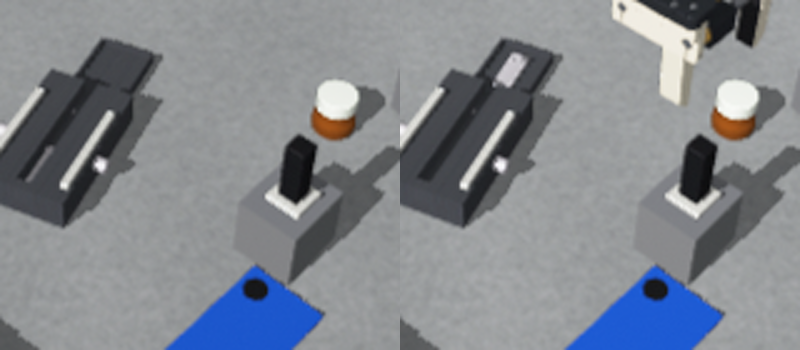

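The pick stands upright in its stand (right half, 697,170), just as at the start. The key is in the tray (510,68), the gripper is clear, and the jar, driver and cover are unchanged.

```bash
python3 -c "
from cell import r
print(r.close_job())"
```

```text
the job is handed in; nothing more can be done
None
```

The key lies wholly in the tray, the pick is back upright in its stand, nothing else was seen to move, and the job was handed in at about 36 s of the 64 s allowed.

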